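# Get the sole stamps out of the stamp case

### The arm

A 6-joint arm with a two-finger parallel gripper is mounted at the origin on the work surface. World frame = base frame: x ahead of the robot, y to its left, z up, the work surface at z = 0. Lengths are in m, angles in rad, forces in N, time in s.
With the tool pointing down it reaches from about 0.275 to 0.75 m from the base axis. Payload 10.2 kg.
Tool frame: the origin (TCP) lies between the finger pads; the fingertips stand tip_reach ahead of it and the grasp point (between the pads) is the TCP (tip_reach is the distance from the TCP to the fingertips, in m); z points along the fingers, y is the line along which they close (so a half turn about z gives the same grasp; the last joint's range is limited). The gripper opens to 85 mm and grips with 20 to 120 N. Pads are 22 mm wide; open, the fingers measure 114 mm over their backs; the gripper's body (76 mm by 85 mm) begins 54 mm behind the grasp point. The pads swing forward as they close: fully open they stand 13 mm farther back than shut.
Start: joints at [0.904, 0.313, 1.498, -0, 1.331, -0.223], TCP at [0.225, 0.474, 0.25] pointing down, gripper open.
Joint ranges: [-2.94, 2.94], [-0.97, 2.17], [0.19, 2.56], [-1.23, 4.37], [0.02, 3.11], [-2.88, 2.88]. Speed limits (rad/s): [2.39, 2.39, 3.01, 3.14, 3.14, 3.14].

### API

Orientations are given as a rotation vector (axis times angle).
In Python, from cell import observe, grab_frame, camera_info, hand_in, tip_reach gives the robot as it stands.
- The arm moves only by the tool arm_command, never from a script. Its argument "motion" is a list of rows, each an object with "slide": the shift along the world's x, y, z each as a share of 0.6 m, from -1 to 1, a list of three; "yaw": the turn about the world's z as a share of 30 degrees, from -1 to 1; "fingers": the opening, from 0 (shut) to 1 (fully open). A call has exactly 10 rows; each row is the pose to reach, as a shift and turn from the pose commanded when the call began; what a row does not reach only later rows make up. A row lasts 1/10 s, in which the tool goes at most 50 mm and 8.59 degrees, less where a joint would pass 70% of its speed; a pose out of reach is approached as far as the arm can. A call with a number of a shift or a turn outside -1 to 1 is refused whole. A call with a gripper value outside its range is refused whole. The fingers move at their own pace and stop on an object; the grip force is fixed at half the most. Time passes only in rows, so rows that repeat a pose let the fingers close, or fill a call up. It gives the time, the measured TCP pose, the force, the opening and the grip force at its end, in the units of the state.
- observe(): the state, without advancing time (a new reading comes with each control period).
- grab_frame(name): name is "side" or "top"; returns the picture (384x512x3 uint8, red, green, blue); there is no depth.
- camera_info(name): a dict with "K" (3x3 intrinsics, pixels), "distortion" ([k1, k2, p1, p2, k3] as OpenCV has them; the pictures are not rectified), "camera_from_world" (4x4, takes a point from world to camera coordinates). Camera axes: x right, y up, looking along -z (the intrinsics and any distortion apply to the point x, -y, -z); pixel columns grow to the right and rows downward; lengths in m; the calibration is good to about 2 mm. A picture is of the moment at which its call begins. camera_info takes no time and is no camera call.
- hand_in(): hands the job in; it is judged then, once.
The state is a dict: "time_s": time; "joint_positions": joint angles; "qvel": joint speeds; "joint_efforts": joint torques, N m; "eef_pos": TCP position; "tool_rot": TCP orientation; "ft_force": force on the tool from outside, world axes, zero at the start; "torque": the same for the moment, N m; "opening": finger opening in m; "grip_force": force on a finger pad.
Only numpy, scipy, OpenCV 4.12 (cv2) and the standard library are available. Lean on these libraries where they do the work, as an engineer would, in place of code of your own. Each camera call takes 0.05 s, during which the arm holds its last target. There are 200 camera calls.

### The job

Swing the hasp off its catch, lift the lid right open, slide the loose cover plate along its ledges (don't lift it off) right over to the empty half of the case, and move every steel stamp you find in the pockets to the red tray. Then slide the plate fully back over the pockets, lower the lid without slamming it and swing the hasp over its catch again. Leave the other things on the bench as they are.

Things in the scene. Friction and masses are not known exactly. Their poses are not given: they have to be found in the camera images.
- case: plywood stamp case, 164 (x) by 368 (y) mm, 66 mm high, 76 mm with the lid shut; walls 8 mm; stands firm. Origin: centre of its underside; x points from its front (hasp side, towards the robot) to the lid hinge, y along its length to the left, z up. Right half: stamp pockets; left half: empty bay. Ledges on the front and back inner walls, top z 0.036, 9 mm wide, carry the cover plate
- pockets (a point): middle of the pocket half, on its blue felt (case (0, -0.090, 0.014)); axes as the case. Six pockets in two rows of three, centres at x +/-0.0345 and y -0.050, 0, +0.050 from this point; each is made of wooden ribs 10 mm high beside the stamp's two ends, open for fingers along the middle 37 mm of the stamp. End wall of the case 86 mm away, rising to z 0.066
- bay (a point): middle of the empty half, on its grey felt (case (0, 0.088, 0.014))
- hasp (a joint): angle of the steel hasp strap (26 mm wide, 60 mm long), hinge axis along the case's y at case (-0.087, 0, 0.076): 0 = flat on the shut lid with its slot over the brass staple (the catch), 1.57 = upright, 2.7 = stop, folded out towards the robot. It swings freely and falls to either side from upright
- hasp_roll (a point): centre of the rolled end of the hasp, a bar 10 mm thick and 26 mm long along the case's y, with the hasp flat it lies 55.5 mm beyond the hasp's hinge axis and 14 mm above it and the lid; can be pinched from above across its 26 mm length, the hasp then turns between the fingers
- hasp_hinge (a point): point on the hasp's hinge axis, middle of the strap
- lid (a joint): angle of the green lid, hinged along the case's far top edge: 0 = shut, 1.65 = stop, open just past upright. A stiff stay holds it at any angle; it takes about 4 N at the lip to move it
- lid_pull (a point): centre of the outer part of the lid's dark wooden lifting lip: 26 mm wide (case y), 10 mm thick, sticking out 32 mm from the lid's front edge, 100 mm right of the middle, 184 mm in front of the lid's hinge axis and 5 mm above it when shut. Lid shut: level, 71 mm above the bench; lid open: pointing straight up. Can be pinched across its 26 mm width from above throughout
- lid_hinge (a point): point on the lid's hinge axis, at the same case y as the lip
- plate_knob (a point): centre (half-way up) of the brass knob, 22 mm diameter, 20 mm tall, in the middle of the cover plate; axes as the plate. Knob centre at z 0.051. It starts at about y -0.088 of the case and can be slid along case y until the plate meets the left end wall (knob at y +0.090)
- plate: loose dark wooden cover plate, 144 (x) by 172 (y) by 5 mm, 0.18 to 0.35 kg, origin: centre of its underside. It lies on the case's ledges with 2 mm play at front and back, its top at z 0.041, at first over the pockets
- tray: loose red open tray, 180 mm (x) by 170 mm (y), walls 4 mm thick and 20 mm high, floor 4 mm, about 0.5 kg. Origin: centre of its underside, axes along its sides
- stamp1_mid (a point): centre of steel stamp 1, a square bar 56 mm long (its x) and 16 by 16 mm, 0.1 kg, bright steel with a brass band; it starts lying in the case's front row, right pocket, along the case's x. None if that pocket is empty; two to four stamps are there
- stamp2_mid (a point): centre of steel stamp 2, a square bar 56 mm long (its x) and 16 by 16 mm, 0.1 kg, bright steel with a brass band; it starts lying in the case's front row, middle pocket, along the case's x. None if that pocket is empty; two to four stamps are there
- stamp3_mid (a point): centre of steel stamp 3, a square bar 56 mm long (its x) and 16 by 16 mm, 0.1 kg, bright steel with a brass band; it starts lying in the case's front row, left pocket, along the case's x. None if that pocket is empty; two to four stamps are there
- stamp4_mid (a point): centre of steel stamp 4, a square bar 56 mm long (its x) and 16 by 16 mm, 0.1 kg, bright steel with a brass band; it starts lying in the case's rear row, right pocket, along the case's x. None if that pocket is empty; two to four stamps are there
- stamp5_mid (a point): centre of steel stamp 5, a square bar 56 mm long (its x) and 16 by 16 mm, 0.1 kg, bright steel with a brass band; it starts lying in the case's rear row, middle pocket, along the case's x. None if that pocket is empty; two to four stamps are there
- stamp6_mid (a point): centre of steel stamp 6, a square bar 56 mm long (its x) and 16 by 16 mm, 0.1 kg, bright steel with a brass band; it starts lying in the case's rear row, left pocket, along the case's x. None if that pocket is empty; two to four stamps are there
- hammer: hammer, 240 mm long, lying left of the case; origin under its middle; not part of the job, leave it alone
- awl: awl with a dark wooden handle, 140 mm long, lying in front of the left end of the case, under 30 mm high; origin under its middle; not part of the job, leave it alone
- waxtin: round aluminium wax tin, 60 mm diameter, 22 mm high, right of the case; origin under its middle; not part of the job, leave it alone
- spool: blue thread spool, 52 mm diameter, 55 mm high, beyond the tray; origin under its middle; not part of the job, leave it alone
- cement: amber jar of cement, 64 mm diameter, 100 mm high, front left; origin under its middle; not part of the job, leave it alone
- shoelast: green plastic shoe last, about 240 mm long, 100 mm high, back left; origin under it near the middle; not part of the job, leave it alone
There are look-alikes about, which are no part of the job. There is more than one size of the tray; the job needs the larger.

How it is judged:
By the outcome, as a careful person would: the job done as asked, in the order asked, and still so for the second after the job is handed in, with the robot touching nothing.
Of stamp1, stamp2, stamp3, stamp4, stamp5, stamp6 only 2 to 4 are there at a start; the rules pass over those that are not, and their reading is None.
At some moment in a run one of tray may be knocked a few centimetres aside while the robot is not near it.
Once in a run the grip may slacken for a moment while it holds something.
It also fails if it takes over 210 s, if anything falls off the work surface, if the arm or the gripper's body presses on something with over 40 N, if the wrist force passes 120 N, or if a joint passes its speed limit or range.

## Working session

There is one attempt and no reset: what is moved stays moved. The work goes in short steps, Python scripts to look and compute and a tool call to move; the robot and the scene stay as the last step left them, time stands still between calls to the robot, and variables do not carry over. Pictures are saved under pics/ and viewed, at most 14 in all, crops included, and the job is handed in when it is done.

Besides the shell and the picture viewer there is one more tool, called after ">>>" by a JSON object that holds its "fn" and its "kwargs", one argument or row to a line. arm_command: Moves the arm, as the interface text tells. Shift numbers are shares of 0.6 m and turn numbers shares of 30 degrees, none past 1 either way. Its arguments: {"type":"object","properties":{"motion":{"type":"array"}},"required":["motion"]}

```bash
mkdir -p pics; ls; cat > h.py <<'E'
import numpy as np, cv2
from cell import observe, grab_frame, camera_info, hand_in, tip_reach
def save(cam,name,crop=None,scale=1):
    im=grab_frame(cam)
    cv2.imwrite('pics/raw_'+name,im[:,:,::-1])
    v=im if crop is None else im[crop[1]:crop[3],crop[0]:crop[2]]
    cv2.imwrite('pics/'+name,cv2.resize(v[:,:,::-1],None,fx=scale,fy=scale,interpolation=cv2.INTER_CUBIC))
    return im
def ray(cam,uv):
    c=camera_info(cam);K=np.array(c['K']);D=np.array(c['distortion']);T=np.array(c['camera_from_world'])
    p=cv2.undistortPoints(np.array(uv,float).reshape(-1,1,2),K,D).reshape(-1,2)
    d=np.c_[p[:,0],-p[:,1],-np.ones(len(p))]
    R=T[:3,:3]
    return -R.T@T[:3,3], d@R
def onz(cam,uv,z):
    o,d=ray(cam,uv); return o+d*((z-o[2])/d[:,2])[:,None]
def proj(cam,P):
    c=camera_info(cam);K=np.array(c['K']);D=np.array(c['distortion']);T=np.array(c['camera_from_world'])
    q=np.atleast_2d(P)@T[:3,:3].T+T[:3,3]; q=q*[1,-1,-1]
    return cv2.projectPoints(q,np.zeros(3),np.zeros(3),K,D)[0].reshape(-1,2)
E
python3 - <<'E'
from h import *
for c in('top','side'):
    save(c,c+'0.png',scale=1.5); i=camera_info(c); print(i['K'],i['distortion'],ray(c,[[256,192]]))
print(tip_reach, observe())
E
```

```text
pics
[[386.57167767   0.         252.99197813]
 [  0.         386.57167767 189.96274038]
 [  0.           0.           1.        ]] [-0.02046271  0.          0.          0.          0.        ] (array([0.48114963, 0.04969581, 1.10104169]), array([[ 0.01098102,  0.00277477, -0.99998002]]))
[[372.33150873   0.         249.15707085]
 [  0.         372.33150873 195.29323918]
 [  0.           0.           1.        ]] [-0.01249144  0.          0.          0.          0.        ] (array([ 0.06035483, -0.61511285,  0.73919396]), array([[ 0.46551418,  0.62468567, -0.62728014]]))
0.019 {'time_s': 0.1, 'joint_positions': array([ 9.03587972e-01,  3.13383259e-01,  1.49834362e+00,  4.12012558e-05,
        1.33101279e+00, -2.23419202e-01]), 'qvel': array([-7.16296553e-04,  2.76024482e-04, -2.85018586e-03, -5.80877895e-06,
        1.52128762e-03,  1.19629421e-03]), 'joint_efforts': array([ 2.03864431e-03, -4.12905121e+01, -2.60143876e+01, -1.64634002e-04,
        3.03731336e-03, -4.51874212e-05]), 'eef_pos': array([0.22529872, 0.47397468, 0.2498044 ]), 'tool_rot': array([-6.91294130e-01, -3.06404689e+00,  1.59867144e-03]), 'ft_force': array([-0.65916262, -0.29718878,  0.24230865]), 'torque': array([ 0.00410708,  0.01350448, -0.00081046]), 'grip_force': 0.0, 'opening': 0.08547081383414518}
```

View pics/top0.png

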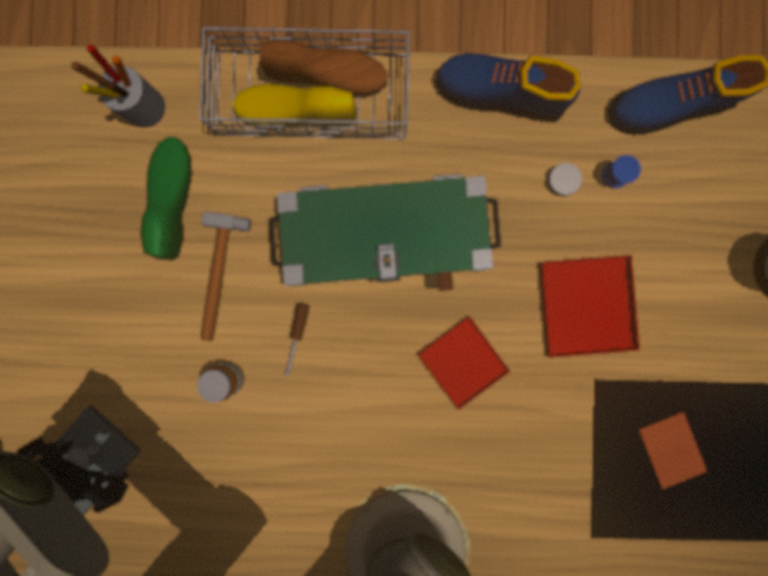

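View pics/side0.png

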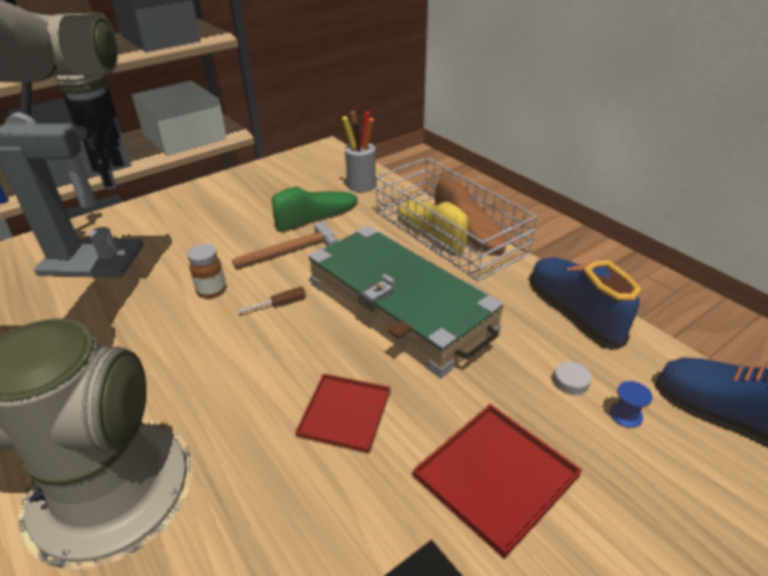

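The top view shows the case at about (384,232), with the hasp at (387,262) and the lip at (438,282). The large tray is at (588,305), and the smaller decoy is at (463,362). Next I measure the case and tray poses.

```bash
cat >> h.py <<'E'
def rect(cam,mask,z):
    cs,_=cv2.findContours(mask.astype(np.uint8),cv2.RETR_EXTERNAL,cv2.CHAIN_APPROX_NONE)
    out=[]
    for c in cs:
        if cv2.contourArea(c)<150: continue
        P=onz(cam,c.reshape(-1,2),z)[:,:2]
        out.append((cv2.contourArea(c),cv2.minAreaRect((P*1000).astype(np.float32))))
    return sorted(out,key=lambda t:-t[0])
E
python3 - <<'E'
from h import *
im=cv2.imread('pics/raw_top0.png'); hsv=cv2.cvtColor(im,cv2.COLOR_BGR2HSV); H,S,V=cv2.split(hsv)
for r in rect('top',(H>60)&(H<90)&(S>80)&(V>40),0.076)[:3]: print('green',r)
for r in rect('top',((H<5)|(H>174))&(S>170)&(V>60),0.018)[:4]: print('red',r)
print(onz('top',np.array([[387,262],[386,248],[387,279]])/1.5,0.085), onz('top',np.array([[445,282]])/1.5,0.071))
E
```

```text
green (4513.0, ((595.8990478515625, 39.60356140136719), (151.8920440673828, 304.4729919433594), 5.270421504974365))
red (3061.0, ((469.40374755859375, -327.0282897949219), (169.72647094726562, 157.57369995117188), 5.52488374710083))
red (1344.5, ((359.466796875, -96.16424560546875), (119.43028259277344, 110.29319763183594), 37.18374252319336))
[[0.5380107  0.04831949 0.085     ]
 [0.56254563 0.0506439  0.085     ]
 [0.50819977 0.0476268  0.085     ]] [[ 0.50563596 -0.05545727  0.071     ]]
```

```bash
python3 - <<'E'
from h import *
im=cv2.imread('pics/raw_top0.png'); hsv=cv2.cvtColor(im,cv2.COLOR_BGR2HSV); H,S,V=[a.astype(int) for a in cv2.split(hsv)]
b,g,r=[a.astype(int) for a in cv2.split(im)]
m=(g>=r-3)&(V>45)
m[:, :184]=0; m[:,329:]=0; m[:110]=0; m[195:]=0
m=cv2.morphologyEx(m.astype(np.uint8),cv2.MORPH_OPEN,np.ones((5,5)))
for q in rect('top',m,0.076)[:2]: print(q)
cv2.imwrite('pics/m.png',m*255)
# corners from my reading
c=onz('top',np.array([[276,191],[486,176],[494,270],[283,285]])/1.5,0.076); print(c,c.mean(0), np.linalg.norm(c-np.roll(c,1,0),axis=1))
# tray: red or dark walls
m=(r>1.8*g)&(r>1.8*b)&(r>25); m[:, :350]=0; m[245:]=0
for z in (0.02,0.0): 
  for q in rect('top',m,z)[:2]: print('tray',z,q)
E
```

```text
(7519.5, ((595.3956909179688, 55.86238098144531), (167.6940460205078, 369.34185791015625), 6.1148271560668945))
[[ 0.6603605   0.24853837  0.076     ]
 [ 0.6951127  -0.12359774  0.076     ]
 [ 0.52873009 -0.14099923  0.076     ]
 [ 0.4935406   0.23158967  0.076     ]] [0.59443597 0.05388277 0.076     ] [0.16767868 0.37375526 0.16729012 0.37424696]
tray 0.02 (3807.5, ((469.25506591796875, -329.5121765136719), (178.5947265625, 172.6569061279297), 5.861005783081055))
tray 0.0 (3807.5, ((469.0350341796875, -336.52777099609375), (181.8988494873047, 175.8511505126953), 5.8610100746154785))
```

>>> {"fn": "arm_command", "kwargs": {
  "motion": [
    {"slide":[0.06,-0.075,0],"yaw":0.2,"fingers":0.6},
    {"slide":[0.12,-0.15,0],"yaw":0.4,"fingers":0.6},
    {"slide":[0.18,-0.225,0],"yaw":0.6,"fingers":0.6},
    {"slide":[0.24,-0.3,0],"yaw":0.8,"fingers":0.6},
    {"slide":[0.3,-0.375,0],"yaw":1.0,"fingers":0.6},
    {"slide":[0.36,-0.45,0],"yaw":1.0,"fingers":0.6},
    {"slide":[0.42,-0.525,0],"yaw":1.0,"fingers":0.6},
    {"slide":[0.48,-0.6,0],"yaw":1.0,"fingers":0.6},
    {"slide":[0.53,-0.665,-0.02],"yaw":1.0,"fingers":0.6},
    {"slide":[0.53,-0.665,-0.02],"yaw":1.0,"fingers":0.6}
  ]
}}

```text
time_s: 1.1
eef_pos: [0.5377, 0.0817, 0.2392]
tool_rot: [0.125, -3.139, -0.0]
ft_force: [0.1, 1.2, 0.2]
opening: 0.0513
grip_force: 0.0
```

>>> {"fn": "arm_command", "kwargs": {
  "motion": [
    {"slide":[0.034,-0.04,-0.05],"yaw":0.03,"fingers":0.6},
    {"slide":[0.034,-0.04,-0.1],"yaw":0.03,"fingers":0.6},
    {"slide":[0.034,-0.04,-0.15],"yaw":0.03,"fingers":0.6},
    {"slide":[0.034,-0.04,-0.19],"yaw":0.03,"fingers":0.6},
    {"slide":[0.034,-0.04,-0.21],"yaw":0.03,"fingers":0.6},
    {"slide":[0.034,-0.04,-0.228],"yaw":0.03,"fingers":0.6},
    {"slide":[0.034,-0.04,-0.228],"yaw":0.03,"fingers":0.6},
    {"slide":[0.034,-0.04,-0.228],"yaw":0.03,"fingers":0.1},
    {"slide":[0.034,-0.04,-0.228],"yaw":0.03,"fingers":0.1},
    {"slide":[0.034,-0.04,-0.228],"yaw":0.03,"fingers":0.1}
  ]
}}

```text
time_s: 2.1
eef_pos: [0.5586, 0.0519, 0.1051]
tool_rot: [-0.15, 3.136, -0.023]
ft_force: [-5.5, -46.0, 7.1]
opening: 0.023
grip_force: 58.6
```

```bash
python3 - <<'E'
from h import *
im=save('side','side1.png',crop=(200,130,360,260),scale=4)
print(observe()['grip_force'])
E
```

```text
58.569432680960745
```

View pics/side1.png

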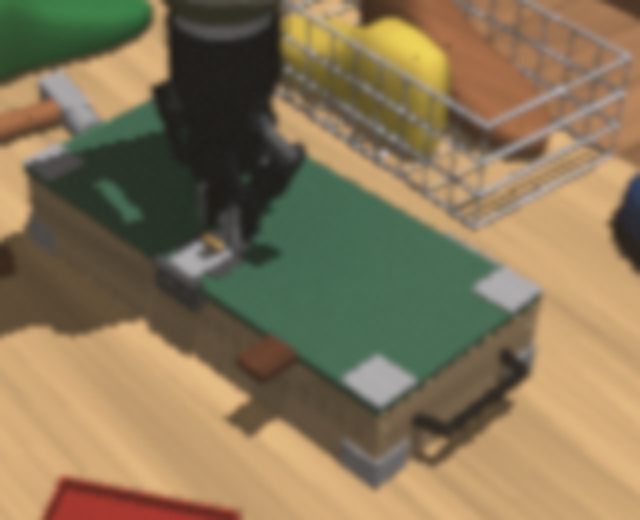

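>>> {"fn": "arm_command", "kwargs": {
  "motion": [
    {"slide":[0,0,0],"yaw":0,"fingers":0.1},
    {"slide":[0,0,0],"yaw":0,"fingers":0.1},
    {"slide":[0,0,0],"yaw":0,"fingers":0.1},
    {"slide":[0,0,0],"yaw":0,"fingers":0.1},
    {"slide":[0,0,0],"yaw":0,"fingers":0.1},
    {"slide":[0,0,0],"yaw":0,"fingers":0.1},
    {"slide":[0,0,0],"yaw":0,"fingers":0.1},
    {"slide":[0,0,0],"yaw":0,"fingers":0.1},
    {"slide":[0,0,0],"yaw":0,"fingers":0.1},
    {"slide":[0,0,0],"yaw":0,"fingers":0.1}
  ]
}}

```text
time_s: 3.15
eef_pos: [0.5586, 0.0519, 0.1051]
tool_rot: [-0.149, 3.136, -0.022]
ft_force: [-6.3, -45.0, 5.2]
opening: 0.023
grip_force: 58.6
```

```bash
python3 - <<'E'
from h import *
s=observe(); print(s)
im=save('top','top1.png',crop=(180,100,340,220),scale=5)
E
```

```text
{'time_s': 3.15, 'joint_positions': array([-0.11046994,  0.54135026,  1.56392719, -0.01570229,  1.03176152,
       -1.76797399]), 'qvel': array([ 0.00039692, -0.00088257,  0.00033811,  0.00041823,  0.00160401,
       -0.00071052]), 'joint_efforts': array([ 25.14564693, -44.15399551, -20.29692292,   9.50522393,
        -0.16328624,  -0.44552   ]), 'eef_pos': array([0.55856794, 0.05185234, 0.10512213]), 'tool_rot': array([-0.14863849,  3.13556207, -0.02202484]), 'ft_force': array([ -6.25201266, -45.02871244,   5.19316663]), 'torque': array([-7.68387559,  0.90346997, -0.46347232]), 'grip_force': 58.58067333349027, 'opening': 0.02296704808618486}
```

View pics/top1.png

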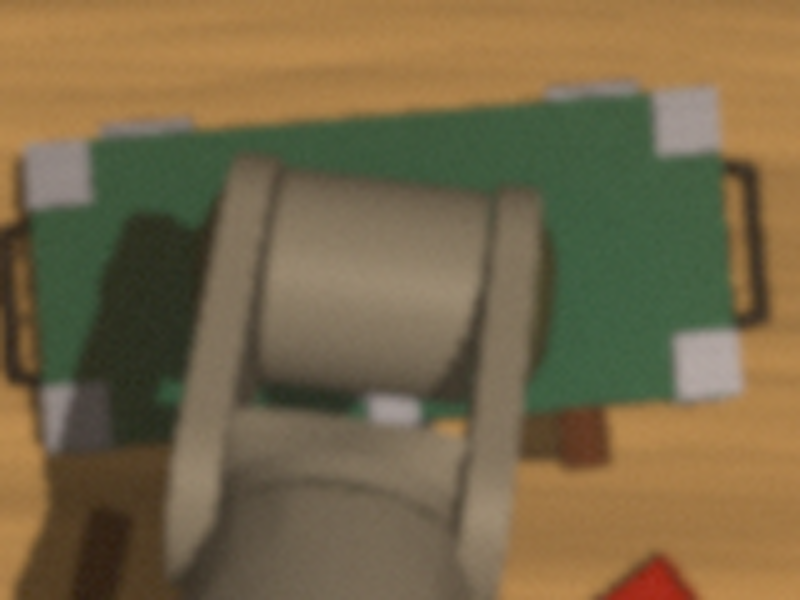

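The first call asked for more than 50 mm per row, so the command fell short. The target is therefore about 6 mm off in y and 5 mm off in x. I'll open, recentre and grip again.

>>> {"fn": "arm_command", "kwargs": {
  "motion": [
    {"slide":[0,-0.011,0],"yaw":0,"fingers":0.1},
    {"slide":[0,-0.011,0],"yaw":0,"fingers":0.5},
    {"slide":[0,-0.011,0],"yaw":0,"fingers":0.5},
    {"slide":[0.008,-0.011,0],"yaw":0,"fingers":0.5},
    {"slide":[0.008,-0.011,-0.002],"yaw":0,"fingers":0.5},
    {"slide":[0.008,-0.011,-0.002],"yaw":0,"fingers":0.1},
    {"slide":[0.008,-0.011,-0.002],"yaw":0,"fingers":0.1},
    {"slide":[0.008,-0.011,-0.002],"yaw":0,"fingers":0.1},
    {"slide":[0.008,-0.011,-0.002],"yaw":0,"fingers":0.1},
    {"slide":[0.008,-0.011,-0.002],"yaw":0,"fingers":0.1}
  ]
}}

```text
time_s: 4.2
eef_pos: [0.5624, 0.0509, 0.1019]
tool_rot: [-0.15, 3.137, -0.006]
ft_force: [0.2, -13.1, 2.5]
opening: 0.0235
grip_force: 58.6
```

>>> {"fn": "arm_command", "kwargs": {
  "motion": [
    {"slide":[-0.0134,-0.0013,0.0302],"yaw":0,"fingers":0.1},
    {"slide":[-0.0365,-0.0035,0.054],"yaw":0,"fingers":0.1},
    {"slide":[-0.0662,-0.0063,0.0685],"yaw":0,"fingers":0.1},
    {"slide":[-0.0989,-0.0093,0.0718],"yaw":0,"fingers":0.1},
    {"slide":[-0.1309,-0.0124,0.0637],"yaw":0,"fingers":0.1},
    {"slide":[-0.1583,-0.015,0.0452],"yaw":0,"fingers":0.1},
    {"slide":[-0.1775,-0.0168,0.0183],"yaw":0,"fingers":0.1},
    {"slide":[-0.1775,-0.0168,0.0183],"yaw":0,"fingers":0.1},
    {"slide":[-0.1775,-0.0168,0.0183],"yaw":0,"fingers":0.6},
    {"slide":[-0.1775,-0.0168,0.0183],"yaw":0,"fingers":0.6}
  ]
}}

```text
time_s: 5.2
eef_pos: [0.4554, 0.0429, 0.1125]
tool_rot: [-0.15, 3.138, 0.0]
ft_force: [-0.5, 0.1, -0.1]
opening: 0.0496
grip_force: 0.0
```

>>> {"fn": "arm_command", "kwargs": {
  "motion": [
    {"slide":[0,0,0.07],"yaw":0,"fingers":0.6},
    {"slide":[0.01,-0.06,0.083],"yaw":0,"fingers":0.6},
    {"slide":[0.04,-0.12,0.083],"yaw":0,"fingers":0.6},
    {"slide":[0.0743,-0.164,0.06],"yaw":0,"fingers":0.6},
    {"slide":[0.0743,-0.164,0],"yaw":0,"fingers":0.6},
    {"slide":[0.0743,-0.164,-0.04],"yaw":0,"fingers":0.6},
    {"slide":[0.0743,-0.164,-0.0575],"yaw":0,"fingers":0.6},
    {"slide":[0.0743,-0.164,-0.0575],"yaw":0,"fingers":0.1},
    {"slide":[0.0743,-0.164,-0.0575],"yaw":0,"fingers":0.1},
    {"slide":[0.0743,-0.164,-0.0575],"yaw":0,"fingers":0.1}
  ]
}}

```text
time_s: 6.2
eef_pos: [0.5005, -0.0567, 0.0792]
tool_rot: [-0.151, 3.137, -0.005]
ft_force: [-1.7, -9.9, -3.7]
opening: 0.0246
grip_force: 60.5
```

```bash
python3 - <<'E'
from h import *
print(observe()['ft_force'])
save('side','side2.png',crop=(190,120,350,240),scale=5)
E
```

```text
[-1.66316222 -9.85014151 -3.74695594]
```

View pics/side2.png

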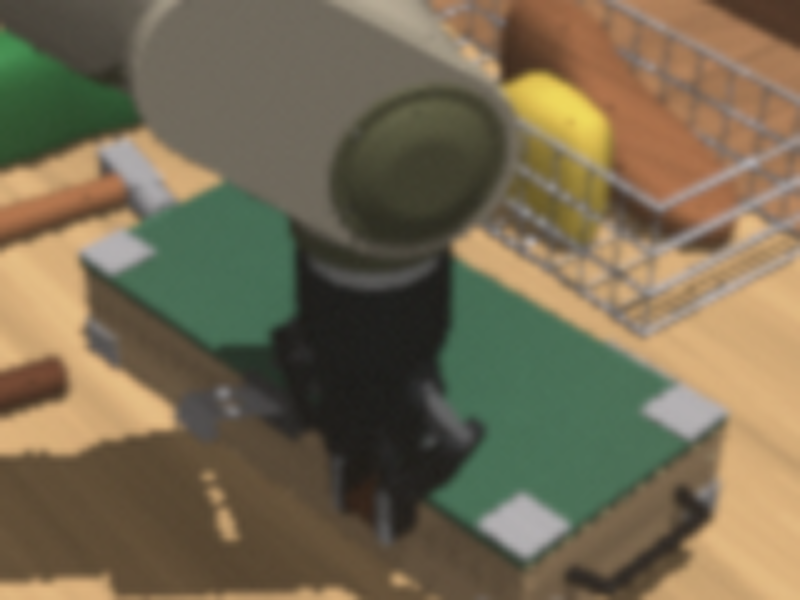

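```bash
python3 - <<'E'
import numpy as np
ex=np.array([.9956,.0941]);r=188.07;a=np.deg2rad(1.52)
f=lambda t:np.array([-r*np.cos(a+np.deg2rad(t)),r*np.sin(a+np.deg2rad(t))])
for t0,ts in((0,range(5,51,5)),(50,[55,60,65,70,75,80,85,90,92,93.5])):
    for t in ts:
        d=(f(t)-f(t0))/600; print('{"slide": [%.3f, %.4f, %.3f], "yaw": 0, "fingers": 0.1},'%(d[0]*ex[0],d[0]*ex[1],d[1]))
E
```

```text
{"slide": [0.002, 0.0002, 0.027], "yaw": 0, "fingers": 0.1},
{"slide": [0.006, 0.0006, 0.054], "yaw": 0, "fingers": 0.1},
{"slide": [0.013, 0.0012, 0.081], "yaw": 0, "fingers": 0.1},
{"slide": [0.022, 0.0020, 0.107], "yaw": 0, "fingers": 0.1},
{"slide": [0.033, 0.0031, 0.132], "yaw": 0, "fingers": 0.1},
{"slide": [0.046, 0.0043, 0.156], "yaw": 0, "fingers": 0.1},
{"slide": [0.061, 0.0058, 0.178], "yaw": 0, "fingers": 0.1},
{"slide": [0.078, 0.0074, 0.199], "yaw": 0, "fingers": 0.1},
{"slide": [0.097, 0.0092, 0.219], "yaw": 0, "fingers": 0.1},
{"slide": [0.118, 0.0111, 0.237], "yaw": 0, "fingers": 0.1},
{"slide": [0.022, 0.0021, 0.016], "yaw": 0, "fingers": 0.1},
{"slide": [0.045, 0.0043, 0.030], "yaw": 0, "fingers": 0.1},
{"slide": [0.070, 0.0066, 0.042], "yaw": 0, "fingers": 0.1},
{"slide": [0.095, 0.0090, 0.052], "yaw": 0, "fingers": 0.1},
{"slide": [0.121, 0.0115, 0.059], "yaw": 0, "fingers": 0.1},
{"slide": [0.148, 0.0140, 0.065], "yaw": 0, "fingers": 0.1},
{"slide": [0.175, 0.0166, 0.067], "yaw": 0, "fingers": 0.1},
{"slide": [0.202, 0.0191, 0.068], "yaw": 0, "fingers": 0.1},
{"slide": [0.213, 0.0202, 0.067], "yaw": 0, "fingers": 0.1},
{"slide": [0.221, 0.0209, 0.067], "yaw": 0, "fingers": 0.1},
```

>>> {"fn": "arm_command", "kwargs": {
  "motion": [
    {"slide":[0.002,0.0002,0.027],"yaw":0,"fingers":0.1},
    {"slide":[0.006,0.0006,0.054],"yaw":0,"fingers":0.1},
    {"slide":[0.013,0.0012,0.081],"yaw":0,"fingers":0.1},
    {"slide":[0.022,0.002,0.107],"yaw":0,"fingers":0.1},
    {"slide":[0.033,0.0031,0.132],"yaw":0,"fingers":0.1},
    {"slide":[0.046,0.0043,0.156],"yaw":0,"fingers":0.1},
    {"slide":[0.061,0.0058,0.178],"yaw":0,"fingers":0.1},
    {"slide":[0.078,0.0074,0.199],"yaw":0,"fingers":0.1},
    {"slide":[0.097,0.0092,0.219],"yaw":0,"fingers":0.1},
    {"slide":[0.118,0.0111,0.237],"yaw":0,"fingers":0.1}
  ]
}}

```text
time_s: 7.25
eef_pos: [0.5711, -0.0492, 0.2207]
tool_rot: [0.15, -3.138, 0.003]
ft_force: [5.1, -5.1, -15.4]
opening: 0.0241
grip_force: 59.6
```

>>> {"fn": "arm_command", "kwargs": {
  "motion": [
    {"slide":[0.022,0.0021,0.016],"yaw":0,"fingers":0.1},
    {"slide":[0.045,0.0043,0.03],"yaw":0,"fingers":0.1},
    {"slide":[0.07,0.0066,0.042],"yaw":0,"fingers":0.1},
    {"slide":[0.095,0.009,0.052],"yaw":0,"fingers":0.1},
    {"slide":[0.121,0.0115,0.059],"yaw":0,"fingers":0.1},
    {"slide":[0.148,0.014,0.065],"yaw":0,"fingers":0.1},
    {"slide":[0.175,0.0166,0.067],"yaw":0,"fingers":0.1},
    {"slide":[0.202,0.0191,0.068],"yaw":0,"fingers":0.1},
    {"slide":[0.213,0.0202,0.067],"yaw":0,"fingers":0.1},
    {"slide":[0.221,0.0209,0.067],"yaw":0,"fingers":0.1}
  ]
}}

```text
time_s: 8.25
eef_pos: [0.7031, -0.0354, 0.2617]
tool_rot: [0.152, -3.137, -0.001]
ft_force: [-4.6, 1.8, 0.8]
opening: 0.0223
grip_force: 58.7
```

>>> {"fn": "arm_command", "kwargs": {
  "motion": [
    {"slide":[0,0,0],"yaw":0,"fingers":0.6},
    {"slide":[0,0,0.02],"yaw":0,"fingers":0.6},
    {"slide":[0,0,0.08],"yaw":0,"fingers":0.6},
    {"slide":[-0.05,-0.02,0.1],"yaw":0,"fingers":0.5},
    {"slide":[-0.11,-0.06,0.1],"yaw":0,"fingers":0.5},
    {"slide":[-0.17,-0.1,0.1],"yaw":0,"fingers":0.5},
    {"slide":[-0.24,-0.14,0.1],"yaw":0,"fingers":0.5},
    {"slide":[-0.31,-0.18,0.08],"yaw":0,"fingers":0.5},
    {"slide":[-0.38,-0.22,0.05],"yaw":0,"fingers":0.5},
    {"slide":[-0.44,-0.26,0],"yaw":0,"fingers":0.5}
  ]
}}

```text
time_s: 9.25
eef_pos: [0.4409, -0.1914, 0.265]
tool_rot: [-0.149, 3.133, -0.007]
ft_force: [0.7, -1.6, -0.5]
opening: 0.0425
grip_force: 0.0
```

```bash
python3 - <<'E'
from h import *
save('top','top3.png',scale=1.5); save('side','side3.png')
E
```

```text
(no output)
```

View pics/top3.png

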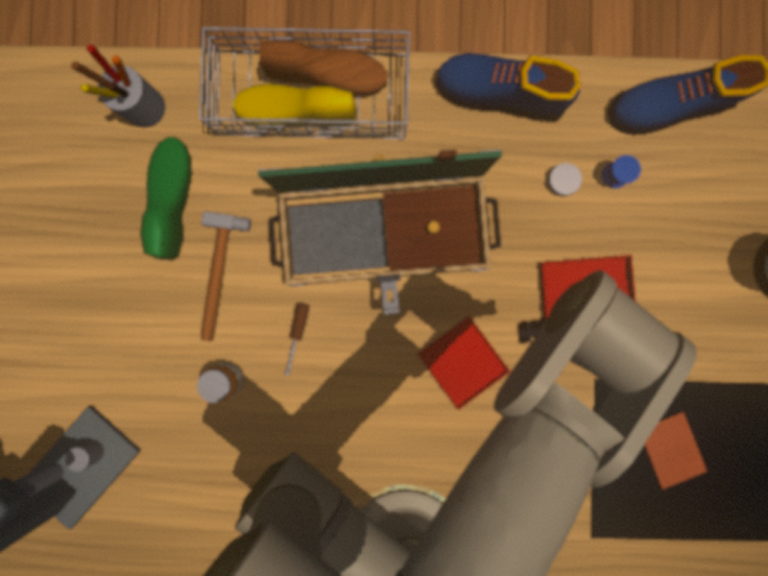

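The lid is open and the hasp is folded out. The plate covers the right half, with its knob at (433,227). Now I'll measure the knob and check the case pose.

```bash
python3 - <<'E'
from h import *
im=cv2.imread('pics/raw_top3.png'); H,S,V=[a.astype(int) for a in cv2.split(cv2.cvtColor(im,cv2.COLOR_BGR2HSV))]
m=(H>14)&(H<32)&(S>120)&(V>120); m[:,:275]=0;m[:,305:]=0;m[:140]=0;m[165:]=0
ys,xs=np.nonzero(m); print(len(xs),xs.mean(),ys.mean(), onz('top',[[xs.mean(),ys.mean()]],0.060))
m=((H<14)|(H>170))&(S>100)&(V<120)&(V>25); m[:,:250]=0;m[:,328:]=0;m[:118]=0;m[182:]=0
m=cv2.morphologyEx(m.astype(np.uint8),cv2.MORPH_OPEN,np.ones((5,5)))
for q in rect('top',m,0.041)[:2]: print('plate',q)
m=((S<70)&(V>50)); m[:,:190]=0;m[:,258:]=0;m[:125]=0;m[187:]=0
m=cv2.morphologyEx(m.astype(np.uint8),cv2.MORPH_OPEN,np.ones((5,5)))
for q in rect('top',m,0.014)[:2]: print('bay',q)
c=np.array([.595,.054]);e=np.array([[.9956,.0941],[-.0941,.9956]])
print('expected knob',c+np.array([0,-.088])@e, 'bay',c+np.array([0,.088])@e)
E
```

```text
53 288.79245283018867 150.64150943396226 [[ 0.6061397  -0.03321408  0.06      ]]
plate (3067.0, ((605.333984375, -29.909225463867188), (142.0752410888672, 171.77752685546875), 4.945296764373779))
bay (2606.0, ((588.4224243164062, 143.76966857910156), (124.89054870605469, 173.79115295410156), 5.999458312988281))
expected knob [ 0.6032808 -0.0336128] bay [0.5867192 0.1416128]
```

>>> {"fn": "arm_command", "kwargs": {
  "motion": [
    {"slide":[0.04,0.04,0],"yaw":0,"fingers":0.5},
    {"slide":[0.08,0.08,0],"yaw":0,"fingers":0.5},
    {"slide":[0.13,0.13,-0.02],"yaw":0,"fingers":0.5},
    {"slide":[0.18,0.18,-0.05],"yaw":0,"fingers":0.5},
    {"slide":[0.22,0.22,-0.09],"yaw":0,"fingers":0.5},
    {"slide":[0.255,0.25,-0.14],"yaw":0,"fingers":0.5},
    {"slide":[0.273,0.263,-0.2],"yaw":0,"fingers":0.5},
    {"slide":[0.273,0.263,-0.27],"yaw":0,"fingers":0.5},
    {"slide":[0.273,0.263,-0.275],"yaw":0,"fingers":0.5},
    {"slide":[0.273,0.263,-0.275],"yaw":0,"fingers":0.5}
  ]
}}

```text
time_s: 10.35
eef_pos: [0.607, -0.0325, 0.0993]
tool_rot: [-0.15, 3.137, -0.001]
ft_force: [0.2, -1.0, 0.7]
opening: 0.0429
grip_force: 0.0
```

>>> {"fn": "arm_command", "kwargs": {
  "motion": [
    {"slide":[-0.002,0,-0.03],"yaw":0,"fingers":0.5},
    {"slide":[-0.002,0,-0.045],"yaw":0,"fingers":0.5},
    {"slide":[-0.002,0,-0.057],"yaw":0,"fingers":0.5},
    {"slide":[-0.002,0,-0.057],"yaw":0,"fingers":0.5},
    {"slide":[-0.002,0,-0.057],"yaw":0,"fingers":0.1},
    {"slide":[-0.002,0,-0.057],"yaw":0,"fingers":0.1},
    {"slide":[-0.002,0,-0.057],"yaw":0,"fingers":0.1},
    {"slide":[-0.002,0,-0.057],"yaw":0,"fingers":0.1},
    {"slide":[-0.002,0,-0.057],"yaw":0,"fingers":0.1},
    {"slide":[-0.002,0,-0.057],"yaw":0,"fingers":0.1}
  ]
}}

```text
time_s: 11.35
eef_pos: [0.6055, -0.0328, 0.0648]
tool_rot: [-0.15, 3.136, -0.001]
ft_force: [-1.8, -0.0, 6.3]
opening: 0.0194
grip_force: 58.6
```

>>> {"fn": "arm_command", "kwargs": {
  "motion": [
    {"slide":[-0.0023,0.025,0],"yaw":0,"fingers":0.1},
    {"slide":[-0.006,0.065,0],"yaw":0,"fingers":0.1},
    {"slide":[-0.0097,0.105,0],"yaw":0,"fingers":0.1},
    {"slide":[-0.0135,0.145,0],"yaw":0,"fingers":0.1},
    {"slide":[-0.017,0.185,0],"yaw":0,"fingers":0.1},
    {"slide":[-0.021,0.225,0],"yaw":0,"fingers":0.1},
    {"slide":[-0.0242,0.26,0],"yaw":0,"fingers":0.1},
    {"slide":[-0.0265,0.285,0],"yaw":0,"fingers":0.1},
    {"slide":[-0.0274,0.295,0],"yaw":0,"fingers":0.1},
    {"slide":[-0.0277,0.2985,0],"yaw":0,"fingers":0.1}
  ]
}}

```text
time_s: 12.35
eef_pos: [0.5886, 0.144, 0.0648]
tool_rot: [0.152, -3.138, 0.01]
ft_force: [-4.1, -24.6, 9.6]
opening: 0.0196
grip_force: 60.0
```

>>> {"fn": "arm_command", "kwargs": {
  "motion": [
    {"slide":[0,-0.003,0],"yaw":0,"fingers":0.5},
    {"slide":[0,-0.003,0],"yaw":0,"fingers":0.5},
    {"slide":[0,-0.003,0.04],"yaw":0,"fingers":0.5},
    {"slide":[0,-0.003,0.1],"yaw":0,"fingers":0.5},
    {"slide":[-0.03,-0.003,0.16],"yaw":0,"fingers":0.5},
    {"slide":[-0.08,-0.003,0.2],"yaw":0,"fingers":0.5},
    {"slide":[-0.15,-0.003,0.2],"yaw":0,"fingers":0.5},
    {"slide":[-0.22,-0.003,0.2],"yaw":0,"fingers":0.5},
    {"slide":[-0.28,-0.003,0.2],"yaw":0,"fingers":0.5},
    {"slide":[-0.28,-0.003,0.2],"yaw":0,"fingers":0.5}
  ]
}}

```text
time_s: 13.35
eef_pos: [0.4169, 0.1454, 0.1836]
tool_rot: [0.152, -3.136, -0.001]
ft_force: [0.2, 0.3, 0.3]
opening: 0.0426
grip_force: 0.0
```

```bash
python3 - <<'E'
from h import *
save('top','top4.png',crop=(170,90,450,250),scale=2.8)
E
```

```text
(no output)
```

View pics/top4.png

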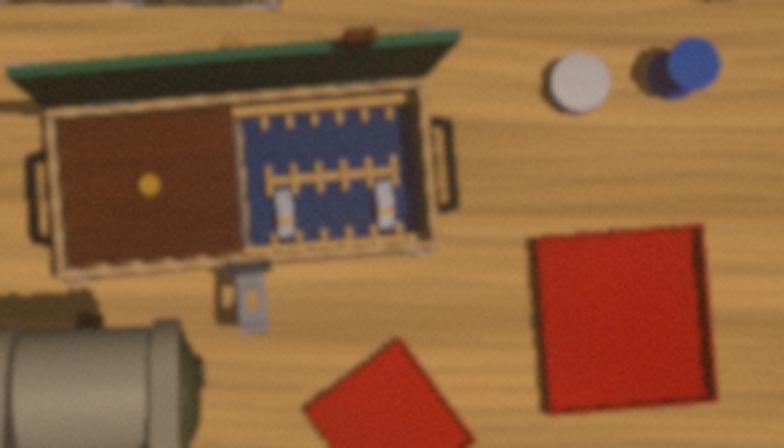

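Two stamps are there, both in the front row: the left pocket at crop (285,212) and the right pocket at crop (386,204). The rear row is empty, and the plate is fully left.

```bash
cat >> h.py <<'E'
C=np.array([.5965,.0545]);psi=np.deg2rad(5.3);EX=np.array([np.cos(psi),np.sin(psi)]);EY=np.array([-EX[1],EX[0]])
def tray(im,uoff=350):
    b,g,r=[a.astype(int) for a in cv2.split(im)]
    m=(r>1.8*g)&(r>1.8*b)&(r>25); m[:, :uoff]=0; m[245:]=0
    return rect('top',m,0.02)[:1]
E
python3 - <<'E'
from h import *
im=cv2.imread('pics/raw_top4.png'); H,S,V=[a.astype(int) for a in cv2.split(cv2.cvtColor(im,cv2.COLOR_BGR2HSV))]
b,g,r=[a.astype(int) for a in cv2.split(im)]
m=((r>b-25)&(V>110)).astype(np.uint8)   # steel/brass vs blue felt
for (u0,v0,u1,v1) in ((266,158,278,174),(302,154,314,171)):
    s=np.zeros_like(m); s[v0:v1,u0:u1]=m[v0:v1,u0:u1]
    ys,xs=np.nonzero(s); P=onz('top',[[xs.mean(),ys.mean()]],.030)[0,:2]
    print(len(xs),xs.min(),xs.max(),ys.min(),ys.max(),P,[(P-C)@EX,(P-C)@EY])
for n,y in(('3',-.040),('1',-.140)): print(n,C-.0345*EX+y*EY)
print(tray(im), observe()['eef_pos'])
E
```

```text
113 266 277 158 173 [0.56780675 0.0116062 ] [np.float64(-0.03253270209355991), np.float64(-0.04006000299451454)]
124 302 313 154 170 [ 0.58016519 -0.08739275] [np.float64(-0.02937169478406704), np.float64(-0.13977725476990358)]
3 [0.56584232 0.01148423]
1 [ 0.57507938 -0.08808824]
[(3806.5, ((469.3387451171875, -329.4388427734375), (178.90052795410156, 172.3757781982422), 6.026352405548096))] [0.41923129 0.1451856  0.18407032]
```

>>> {"fn": "arm_command", "kwargs": {
  "motion": [
    {"slide":[0.05,-0.045,0],"yaw":0,"fingers":0.42},
    {"slide":[0.1,-0.09,0],"yaw":0,"fingers":0.42},
    {"slide":[0.15,-0.135,0],"yaw":0,"fingers":0.42},
    {"slide":[0.2,-0.18,0],"yaw":0,"fingers":0.42},
    {"slide":[0.245,-0.223,-0.02],"yaw":0,"fingers":0.42},
    {"slide":[0.245,-0.223,-0.08],"yaw":0,"fingers":0.42},
    {"slide":[0.245,-0.223,-0.14],"yaw":0,"fingers":0.42},
    {"slide":[0.245,-0.223,-0.157],"yaw":0,"fingers":0.42},
    {"slide":[0.245,-0.223,-0.157],"yaw":0,"fingers":0.42},
    {"slide":[0.245,-0.223,-0.157],"yaw":0,"fingers":0.42}
  ]
}}

```text
time_s: 14.4
eef_pos: [0.5685, 0.0109, 0.0909]
tool_rot: [-0.15, 3.135, -0.001]
ft_force: [0.3, -1.0, 0.5]
opening: 0.0362
grip_force: 0.0
```

>>> {"fn": "arm_command", "kwargs": {
  "motion": [
    {"slide":[-0.004,0.001,-0.04],"yaw":0,"fingers":0.42},
    {"slide":[-0.004,0.001,-0.07],"yaw":0,"fingers":0.42},
    {"slide":[-0.004,0.001,-0.085],"yaw":0,"fingers":0.42},
    {"slide":[-0.004,0.001,-0.09],"yaw":0,"fingers":0.42},
    {"slide":[-0.004,0.001,-0.09],"yaw":0,"fingers":0.42},
    {"slide":[-0.004,0.001,-0.09],"yaw":0,"fingers":0},
    {"slide":[-0.004,0.001,-0.09],"yaw":0,"fingers":0},
    {"slide":[-0.004,0.001,-0.09],"yaw":0,"fingers":0},
    {"slide":[-0.004,0.001,-0.09],"yaw":0,"fingers":0},
    {"slide":[-0.004,0.001,-0.09],"yaw":0,"fingers":0}
  ]
}}

```text
time_s: 15.4
eef_pos: [0.5656, 0.0115, 0.0366]
tool_rot: [-0.15, 3.136, -0.001]
ft_force: [-0.2, -0.6, 6.4]
opening: 0.0145
grip_force: 59.7
```

>>> {"fn": "arm_command", "kwargs": {
  "motion": [
    {"slide":[0,0,0.03],"yaw":0,"fingers":0},
    {"slide":[0,0,0.09],"yaw":0,"fingers":0},
    {"slide":[0,0,0.15],"yaw":0,"fingers":0},
    {"slide":[0,-0.02,0.2],"yaw":0,"fingers":0},
    {"slide":[-0.02,-0.08,0.2],"yaw":0,"fingers":0},
    {"slide":[-0.04,-0.14,0.2],"yaw":0,"fingers":0},
    {"slide":[-0.06,-0.18,0.2],"yaw":0,"fingers":0},
    {"slide":[-0.06,-0.18,0.2],"yaw":0,"fingers":0},
    {"slide":[-0.06,-0.18,0.2],"yaw":0,"fingers":0},
    {"slide":[-0.06,-0.18,0.2],"yaw":0,"fingers":0}
  ]
}}

```text
time_s: 16.4
eef_pos: [0.5292, -0.0957, 0.1555]
tool_rot: [-0.151, 3.138, 0.0]
ft_force: [0.6, 0.7, -0.9]
opening: 0.0141
grip_force: 58.9
```

```bash
python3 - <<'E'
from h import *
im=grab_frame('top')[:,:,::-1]; cv2.imwrite('pics/raw_t5.png',im); print(tray(np.ascontiguousarray(im)), observe()['eef_pos'],observe()['opening'])
E
```

```text
[(3380.5, ((469.447265625, -330.1266174316406), (178.72532653808594, 171.18138122558594), 5.689848899841309))] [ 0.52921139 -0.09558661  0.15541994] 0.014263046217990474
```

>>> {"fn": "arm_command", "kwargs": {
  "motion": [
    {"slide":[-0.015,-0.075,0],"yaw":0,"fingers":0},
    {"slide":[-0.03,-0.15,0],"yaw":0,"fingers":0},
    {"slide":[-0.045,-0.225,0],"yaw":0,"fingers":0},
    {"slide":[-0.06,-0.3,0],"yaw":0,"fingers":0},
    {"slide":[-0.075,-0.375,0],"yaw":0,"fingers":0},
    {"slide":[-0.09,-0.44,0],"yaw":0,"fingers":0},
    {"slide":[-0.0937,-0.456,-0.05],"yaw":0,"fingers":0},
    {"slide":[-0.0937,-0.456,-0.12],"yaw":0,"fingers":0},
    {"slide":[-0.0937,-0.456,-0.165],"yaw":0,"fingers":0},
    {"slide":[-0.0937,-0.456,-0.175],"yaw":0,"fingers":0}
  ]
}}

```text
time_s: 17.45
eef_pos: [0.4721, -0.3682, 0.0471]
tool_rot: [0.151, -3.134, -0.007]
ft_force: [0.6, 0.2, -0.5]
opening: 0.0141
grip_force: 59.0
```

>>> {"fn": "arm_command", "kwargs": {
  "motion": [
    {"slide":[0,0,-0.012],"yaw":0,"fingers":0},
    {"slide":[0,0,-0.024],"yaw":0,"fingers":0},
    {"slide":[0,0,-0.032],"yaw":0,"fingers":0},
    {"slide":[0,0,-0.036],"yaw":0,"fingers":0},
    {"slide":[0,0,-0.036],"yaw":0,"fingers":0},
    {"slide":[0,0,-0.036],"yaw":0,"fingers":0.35},
    {"slide":[0,0,-0.036],"yaw":0,"fingers":0.35},
    {"slide":[0,0,-0.01],"yaw":0,"fingers":0.35},
    {"slide":[0,0,0.06],"yaw":0,"fingers":0.4},
    {"slide":[0,0,0.14],"yaw":0,"fingers":0.42}
  ]
}}

```text
time_s: 18.45
eef_pos: [0.4723, -0.3696, 0.1359]
tool_rot: [0.15, -3.137, -0.002]
ft_force: [0.2, -0.9, 0.0]
opening: 0.036
grip_force: 0.0
```

>>> {"fn": "arm_command", "kwargs": {
  "motion": [
    {"slide":[0.025,0.07,0.02],"yaw":0,"fingers":0.42},
    {"slide":[0.05,0.14,0.04],"yaw":0,"fingers":0.42},
    {"slide":[0.075,0.21,0.04],"yaw":0,"fingers":0.42},
    {"slide":[0.1,0.28,0.04],"yaw":0,"fingers":0.42},
    {"slide":[0.125,0.35,0.04],"yaw":0,"fingers":0.42},
    {"slide":[0.15,0.42,0.04],"yaw":0,"fingers":0.42},
    {"slide":[0.173,0.469,0.02],"yaw":0,"fingers":0.42},
    {"slide":[0.173,0.469,-0.04],"yaw":0,"fingers":0.42},
    {"slide":[0.173,0.469,-0.075],"yaw":0,"fingers":0.42},
    {"slide":[0.173,0.469,-0.075],"yaw":0,"fingers":0.42}
  ]
}}

```text
time_s: 19.45
eef_pos: [0.5754, -0.088, 0.0879]
tool_rot: [0.15, -3.134, -0.002]
ft_force: [-0.4, -0.0, -0.7]
opening: 0.0361
grip_force: 0.0
```

>>> {"fn": "arm_command", "kwargs": {
  "motion": [
    {"slide":[0,0,-0.04],"yaw":0,"fingers":0.42},
    {"slide":[0,0,-0.065],"yaw":0,"fingers":0.42},
    {"slide":[0,0,-0.08],"yaw":0,"fingers":0.42},
    {"slide":[0,0,-0.087],"yaw":0,"fingers":0.42},
    {"slide":[0,0,-0.087],"yaw":0,"fingers":0.42},
    {"slide":[0,0,-0.087],"yaw":0,"fingers":0},
    {"slide":[0,0,-0.087],"yaw":0,"fingers":0},
    {"slide":[0,0,-0.087],"yaw":0,"fingers":0},
    {"slide":[0,0,-0.087],"yaw":0,"fingers":0},
    {"slide":[0,0,-0.087],"yaw":0,"fingers":0}
  ]
}}

```text
time_s: 20.45
eef_pos: [0.5781, -0.0895, 0.0406]
tool_rot: [-0.149, 3.133, -0.004]
ft_force: [-3.5, -0.8, 18.1]
opening: 0.0143
grip_force: 59.1
```

>>> {"fn": "arm_command", "kwargs": {
  "motion": [
    {"slide":[0,0,0.03],"yaw":0,"fingers":0},
    {"slide":[0,0,0.09],"yaw":0,"fingers":0},
    {"slide":[0,0,0.15],"yaw":0,"fingers":0},
    {"slide":[0,0,0.2],"yaw":0,"fingers":0},
    {"slide":[0,0.03,0.2],"yaw":0,"fingers":0},
    {"slide":[0,0.06,0.2],"yaw":0,"fingers":0},
    {"slide":[0,0.06,0.2],"yaw":0,"fingers":0},
    {"slide":[0,0.06,0.2],"yaw":0,"fingers":0},
    {"slide":[0,0.06,0.2],"yaw":0,"fingers":0},
    {"slide":[0,0.06,0.2],"yaw":0,"fingers":0}
  ]
}}

```text
time_s: 21.45
eef_pos: [0.5764, -0.0532, 0.1569]
tool_rot: [0.149, -3.138, -0.0]
ft_force: [0.1, -0.3, -1.1]
opening: 0.0136
grip_force: 59.6
```

```bash
python3 - <<'E'
from h import *
im=save('top','top6.png',crop=(240,90,440,250),scale=3.5); print(tray(np.ascontiguousarray(im[:,:,::-1])), observe()['eef_pos'],observe()['opening'])
im=save('side','side6.png',crop=(200,80,420,384),scale=1.9)
E
```

```text
[(3793.5, ((469.218017578125, -329.4873352050781), (178.70716857910156, 172.15643310546875), 6.102697372436523))] [ 0.5764584  -0.05312976  0.15692976] 0.014301622618497127
```

View pics/side6.png

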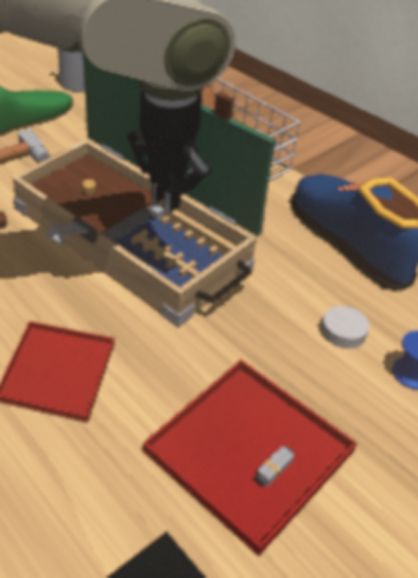

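Stamp 3 lies in the tray at (275,465), stamp 1 is in the gripper, and the rear pockets are empty.

>>> {"fn": "arm_command", "kwargs": {
  "motion": [
    {"slide":[-0.01,-0.04,0],"yaw":0,"fingers":0},
    {"slide":[-0.04,-0.1,0],"yaw":0,"fingers":0},
    {"slide":[-0.07,-0.165,0],"yaw":0,"fingers":0},
    {"slide":[-0.105,-0.23,0],"yaw":0,"fingers":0},
    {"slide":[-0.14,-0.3,0],"yaw":0,"fingers":0},
    {"slide":[-0.17,-0.36,0],"yaw":0,"fingers":0},
    {"slide":[-0.186,-0.393,-0.03],"yaw":0,"fingers":0},
    {"slide":[-0.186,-0.393,-0.1],"yaw":0,"fingers":0},
    {"slide":[-0.186,-0.393,-0.16],"yaw":0,"fingers":0},
    {"slide":[-0.186,-0.393,-0.175],"yaw":0,"fingers":0}
  ]
}}

```text
time_s: 22.55
eef_pos: [0.4632, -0.2875, 0.0488]
tool_rot: [0.148, -3.134, -0.007]
ft_force: [0.9, 0.4, -0.0]
opening: 0.0141
grip_force: 59.5
```

>>> {"fn": "arm_command", "kwargs": {
  "motion": [
    {"slide":[0,0,-0.012],"yaw":0,"fingers":0},
    {"slide":[0,0,-0.02],"yaw":0,"fingers":0},
    {"slide":[0,0,-0.028],"yaw":0,"fingers":0},
    {"slide":[0,0,-0.034],"yaw":0,"fingers":0},
    {"slide":[0,0,-0.036],"yaw":0,"fingers":0},
    {"slide":[0,0,-0.038],"yaw":0,"fingers":0},
    {"slide":[0,0,-0.038],"yaw":0,"fingers":0},
    {"slide":[0,0,-0.038],"yaw":0,"fingers":0},
    {"slide":[0,0,-0.038],"yaw":0,"fingers":0},
    {"slide":[0,0,-0.038],"yaw":0,"fingers":0}
  ]
}}

```text
time_s: 23.55
eef_pos: [0.465, -0.2885, 0.0306]
tool_rot: [-0.15, 3.138, -0.001]
ft_force: [-3.4, 3.2, 9.0]
opening: 0.0142
grip_force: 60.9
```

>>> {"fn": "arm_command", "kwargs": {
  "motion": [
    {"slide":[0,0,0],"yaw":0,"fingers":0.35},
    {"slide":[0,0,0],"yaw":0,"fingers":0.35},
    {"slide":[0,0,0.02],"yaw":0,"fingers":0.35},
    {"slide":[0,0,0.08],"yaw":0,"fingers":0.4},
    {"slide":[0,0,0.15],"yaw":0,"fingers":0.5},
    {"slide":[0,0.02,0.2],"yaw":0,"fingers":0.5},
    {"slide":[0.02,0.08,0.22],"yaw":0,"fingers":0.5},
    {"slide":[0.04,0.15,0.22],"yaw":0,"fingers":0.5},
    {"slide":[0.06,0.22,0.22],"yaw":0,"fingers":0.5},
    {"slide":[0.08,0.29,0.22],"yaw":0,"fingers":0.5}
  ]
}}

```text
time_s: 24.55
eef_pos: [0.5132, -0.1128, 0.1625]
tool_rot: [-0.149, 3.137, -0.001]
ft_force: [1.7, -0.9, -0.1]
opening: 0.0426
grip_force: 0.0
```

```bash
python3 - <<'E'
from h import *
im=grab_frame('top')[:,:,::-1]; cv2.imwrite('pics/raw_t7.png',im); H,S,V=[a.astype(int) for a in cv2.split(cv2.cvtColor(im,cv2.COLOR_BGR2HSV))]
m=(H>14)&(H<32)&(S>120)&(V>120); m[:,:208]=0;m[:,240:]=0;m[:140]=0;m[170:]=0
ys,xs=np.nonzero(m); print(len(xs),xs.min(),xs.max(),ys.min(),ys.max(), onz('top',[[xs.mean(),ys.mean()]],0.060))
print(observe()['eef_pos'])
r=cv2.resize(im[150:260,340:450],None,fx=4,fy=4); cv2.imwrite('pics/tray7.png',r)
E
```

```text
56 219 227 152 159 [[0.58904149 0.14396701 0.06      ]]
[ 0.51411122 -0.10741647  0.16242665]
```

View pics/tray7.png

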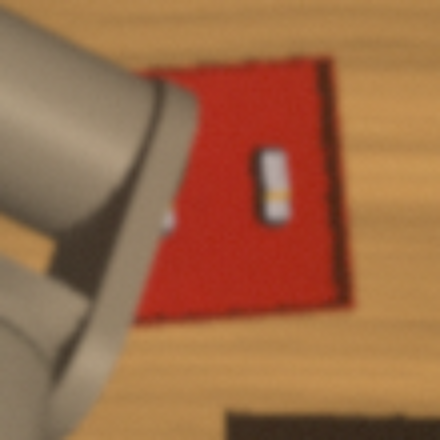

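Stamp 3 is clearly in the tray, and part of stamp 1 shows beside the arm. I'll check it fully later. Next is the knob at (.589,.144).

>>> {"fn": "arm_command", "kwargs": {
  "motion": [
    {"slide":[0.02,0.07,0],"yaw":0,"fingers":0.5},
    {"slide":[0.04,0.14,0],"yaw":0,"fingers":0.5},
    {"slide":[0.06,0.21,0],"yaw":0,"fingers":0.5},
    {"slide":[0.08,0.28,0],"yaw":0,"fingers":0.5},
    {"slide":[0.1,0.35,0],"yaw":0,"fingers":0.5},
    {"slide":[0.124,0.419,0],"yaw":0,"fingers":0.5},
    {"slide":[0.124,0.419,-0.06],"yaw":0,"fingers":0.5},
    {"slide":[0.124,0.419,-0.104],"yaw":0,"fingers":0.5},
    {"slide":[0.124,0.419,-0.104],"yaw":0,"fingers":0.5},
    {"slide":[0.124,0.419,-0.104],"yaw":0,"fingers":0.5}
  ]
}}

```text
time_s: 25.6
eef_pos: [0.5877, 0.1368, 0.1002]
tool_rot: [-0.15, 3.137, -0.0]
ft_force: [0.4, -0.4, 0.3]
opening: 0.0429
grip_force: 0.0
```

>>> {"fn": "arm_command", "kwargs": {
  "motion": [
    {"slide":[0.002,0.012,0],"yaw":0,"fingers":0.5},
    {"slide":[0.002,0.012,-0.02],"yaw":0,"fingers":0.5},
    {"slide":[0.002,0.012,-0.045],"yaw":0,"fingers":0.5},
    {"slide":[0.002,0.012,-0.058],"yaw":0,"fingers":0.5},
    {"slide":[0.002,0.012,-0.058],"yaw":0,"fingers":0.5},
    {"slide":[0.002,0.012,-0.058],"yaw":0,"fingers":0.1},
    {"slide":[0.002,0.012,-0.058],"yaw":0,"fingers":0.1},
    {"slide":[0.002,0.012,-0.058],"yaw":0,"fingers":0.1},
    {"slide":[0.002,0.012,-0.058],"yaw":0,"fingers":0.1},
    {"slide":[0.002,0.012,-0.058],"yaw":0,"fingers":0.1}
  ]
}}

```text
time_s: 26.6
eef_pos: [0.5888, 0.1437, 0.0647]
tool_rot: [-0.15, 3.137, -0.001]
ft_force: [-1.0, -4.5, 3.3]
opening: 0.0192
grip_force: 58.8
```

>>> {"fn": "arm_command", "kwargs": {
  "motion": [
    {"slide":[0.0023,-0.025,0],"yaw":0,"fingers":0.1},
    {"slide":[0.006,-0.065,0],"yaw":0,"fingers":0.1},
    {"slide":[0.0097,-0.105,0],"yaw":0,"fingers":0.1},
    {"slide":[0.0135,-0.145,0],"yaw":0,"fingers":0.1},
    {"slide":[0.017,-0.185,0],"yaw":0,"fingers":0.1},
    {"slide":[0.021,-0.225,0],"yaw":0,"fingers":0.1},
    {"slide":[0.0242,-0.26,0],"yaw":0,"fingers":0.1},
    {"slide":[0.0265,-0.285,0],"yaw":0,"fingers":0.1},
    {"slide":[0.0274,-0.296,0],"yaw":0,"fingers":0.1},
    {"slide":[0.0277,-0.298,0],"yaw":0,"fingers":0.1}
  ]
}}

```text
time_s: 27.6
eef_pos: [0.6054, -0.0348, 0.0646]
tool_rot: [-0.149, 3.137, 0.001]
ft_force: [-1.5, 5.2, 6.8]
opening: 0.0195
grip_force: 59.4
```

>>> {"fn": "arm_command", "kwargs": {
  "motion": [
    {"slide":[0,0,0],"yaw":0,"fingers":0.5},
    {"slide":[0,0,0],"yaw":0,"fingers":0.5},
    {"slide":[0,0,0.05],"yaw":0,"fingers":0.5},
    {"slide":[0,0,0.12],"yaw":0,"fingers":0.5},
    {"slide":[-0.04,0.04,0.16],"yaw":0,"fingers":0.5},
    {"slide":[-0.09,0.09,0.2],"yaw":0,"fingers":0.5},
    {"slide":[-0.14,0.14,0.2],"yaw":0,"fingers":0.5},
    {"slide":[-0.195,0.195,0.2],"yaw":0,"fingers":0.5},
    {"slide":[-0.25,0.25,0.2],"yaw":0,"fingers":0.5},
    {"slide":[-0.3,0.3,0.2],"yaw":0,"fingers":0.5}
  ]
}}

```text
time_s: 28.6
eef_pos: [0.4233, 0.1466, 0.184]
tool_rot: [0.15, -3.138, 0.0]
ft_force: [0.7, 0.6, -0.1]
opening: 0.0425
grip_force: 0.0
```

```bash
python3 - <<'E'
from h import *
im=save('top','top8.png',crop=(170,90,450,250),scale=2.8); print(tray(np.ascontiguousarray(im[:,:,::-1])), observe()['eef_pos'])
E
```

```text
[(3800.0, ((486.851806640625, -335.35235595703125), (178.6760711669922, 172.64598083496094), 5.947295188903809))] [0.41953186 0.14969992 0.18382605]
```

View pics/top8.png

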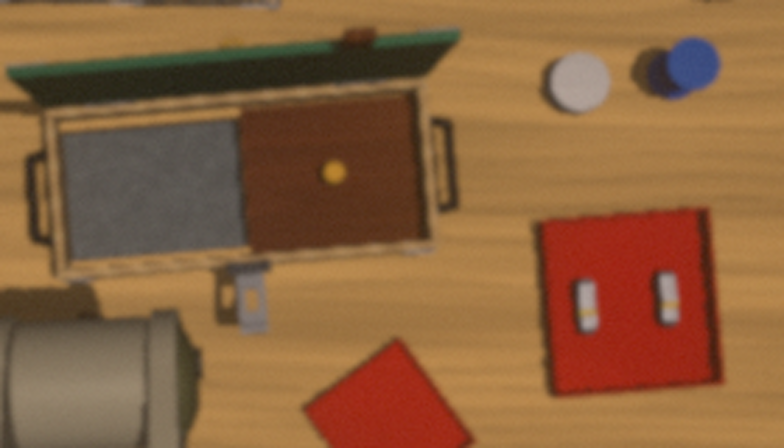

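The tray was nudged about 17 mm and both stamps are still in it at (586,306) and (667,298). The plate is back over the pockets. Now I'll close the lid.

>>> {"fn": "arm_command", "kwargs": {
  "motion": [
    {"slide":[0,0,0.08],"yaw":0,"fingers":0.6},
    {"slide":[0,0,0.16],"yaw":0,"fingers":0.6},
    {"slide":[0,0,0.24],"yaw":0,"fingers":0.6},
    {"slide":[0.065,-0.0425,0.24],"yaw":0,"fingers":0.6},
    {"slide":[0.13,-0.085,0.24],"yaw":0,"fingers":0.6},
    {"slide":[0.195,-0.1275,0.24],"yaw":0,"fingers":0.6},
    {"slide":[0.26,-0.17,0.24],"yaw":0,"fingers":0.6},
    {"slide":[0.325,-0.2125,0.24],"yaw":0,"fingers":0.6},
    {"slide":[0.39,-0.255,0.24],"yaw":0,"fingers":0.6},
    {"slide":[0.455,-0.2975,0.24],"yaw":0,"fingers":0.6}
  ]
}}

```text
time_s: 29.65
eef_pos: [0.6993, -0.0342, 0.3278]
tool_rot: [0.15, -3.138, 0.0]
ft_force: [0.4, 0.1, 1.2]
opening: 0.0513
grip_force: 0.0
```

>>> {"fn": "arm_command", "kwargs": {
  "motion": [
    {"slide":[0.005,-0.002,0],"yaw":0,"fingers":0.6},
    {"slide":[0.005,-0.002,-0.04],"yaw":0,"fingers":0.6},
    {"slide":[0.005,-0.002,-0.08],"yaw":0,"fingers":0.6},
    {"slide":[0.005,-0.002,-0.105],"yaw":0,"fingers":0.6},
    {"slide":[0.005,-0.002,-0.11],"yaw":0,"fingers":0.6},
    {"slide":[0.005,-0.002,-0.11],"yaw":0,"fingers":0.6},
    {"slide":[0.005,-0.002,-0.11],"yaw":0,"fingers":0.1},
    {"slide":[0.005,-0.002,-0.11],"yaw":0,"fingers":0.1},
    {"slide":[0.005,-0.002,-0.11],"yaw":0,"fingers":0.1},
    {"slide":[0.005,-0.002,-0.11],"yaw":0,"fingers":0.1}
  ]
}}

```text
time_s: 30.65
eef_pos: [0.7014, -0.0354, 0.2639]
tool_rot: [-0.148, 3.135, -0.004]
ft_force: [-0.8, -5.3, 5.6]
opening: 0.0238
grip_force: 58.5
```

```bash
python3 - <<'E'
import numpy as np
ex=np.array([.9957,.0924]);r=188.07;a=np.deg2rad(1.52)
f=lambda t:np.array([-r*np.cos(a+np.deg2rad(t)),r*np.sin(a+np.deg2rad(t))])
for t0,ts in((93.5,[90,86,82,78,74,70,66,62,58,54]),(54,[49,44,39,34,29,24,19,14,10,7]),(7,[5.5,4,3,2,1,.5,0,-.3,-.5,-.5])):
    for t in ts:
        d=(f(t)-f(t0))/600; print('{"slide": [%.3f, %.4f, %.4f], "yaw": 0, "fingers": 0.1},'%(d[0]*ex[0],d[0]*ex[1],d[1]))
E
```

```text
{"slide": [-0.019, -0.0018, 0.0011], "yaw": 0, "fingers": 0.1},
{"slide": [-0.041, -0.0038, 0.0009], "yaw": 0, "fingers": 0.1},
{"slide": [-0.063, -0.0058, -0.0008], "yaw": 0, "fingers": 0.1},
{"slide": [-0.084, -0.0078, -0.0040], "yaw": 0, "fingers": 0.1},
{"slide": [-0.105, -0.0098, -0.0088], "yaw": 0, "fingers": 0.1},
{"slide": [-0.126, -0.0117, -0.0150], "yaw": 0, "fingers": 0.1},
{"slide": [-0.147, -0.0136, -0.0226], "yaw": 0, "fingers": 0.1},
{"slide": [-0.166, -0.0154, -0.0317], "yaw": 0, "fingers": 0.1},
{"slide": [-0.186, -0.0172, -0.0421], "yaw": 0, "fingers": 0.1},
{"slide": [-0.204, -0.0189, -0.0539], "yaw": 0, "fingers": 0.1},
{"slide": [-0.022, -0.0020, -0.0164], "yaw": 0, "fingers": 0.1},
{"slide": [-0.042, -0.0039, -0.0347], "yaw": 0, "fingers": 0.1},
{"slide": [-0.061, -0.0056, -0.0547], "yaw": 0, "fingers": 0.1},
{"slide": [-0.077, -0.0072, -0.0763], "yaw": 0, "fingers": 0.1},
{"slide": [-0.092, -0.0086, -0.0992], "yaw": 0, "fingers": 0.1},
{"slide": [-0.105, -0.0097, -0.1233], "yaw": 0, "fingers": 0.1},
{"slide": [-0.116, -0.0107, -0.1485], "yaw": 0, "fingers": 0.1},
{"slide": [-0.124, -0.0115, -0.1745], "yaw": 0, "fingers": 0.1},
{"slide": [-0.129, -0.0120, -0.1958], "yaw": 0, "fingers": 0.1},
{"slide": [-0.132, -0.0122, -0.2119], "yaw": 0, "fingers": 0.1},
{"slide": [-0.001, -0.0001, -0.0081], "yaw": 0, "fingers": 0.1},
{"slide": [-0.002, -0.0002, -0.0163], "yaw": 0, "fingers": 0.1},
{"slide": [-0.002, -0.0002, -0.0217], "yaw": 0, "fingers": 0.1},
{"slide": [-0.003, -0.0003, -0.0272], "yaw": 0, "fingers": 0.1},
{"slide": [-0.003, -0.0003, -0.0327], "yaw": 0, "fingers": 0.1},
{"slide": [-0.003, -0.0003, -0.0354], "yaw": 0, "fingers": 0.1},
{"slide": [-0.003, -0.0003, -0.0381], "yaw": 0, "fingers": 0.1},
{"slide": [-0.003, -0.0003, -0.0398], "yaw": 0, "fingers": 0.1},
{"slide": [-0.003, -0.0003, -0.0409], "yaw": 0, "fingers": 0.1},
{"slide": [-0.003, -0.0003, -0.0409], "yaw": 0, "fingers": 0.1},
```

>>> {"fn": "arm_command", "kwargs": {
  "motion": [
    {"slide":[-0.019,-0.0018,0.0011],"yaw":0,"fingers":0.1},
    {"slide":[-0.041,-0.0038,0.0009],"yaw":0,"fingers":0.1},
    {"slide":[-0.063,-0.0058,-0.0008],"yaw":0,"fingers":0.1},
    {"slide":[-0.084,-0.0078,-0.004],"yaw":0,"fingers":0.1},
    {"slide":[-0.105,-0.0098,-0.0088],"yaw":0,"fingers":0.1},
    {"slide":[-0.126,-0.0117,-0.015],"yaw":0,"fingers":0.1},
    {"slide":[-0.147,-0.0136,-0.0226],"yaw":0,"fingers":0.1},
    {"slide":[-0.166,-0.0154,-0.0317],"yaw":0,"fingers":0.1},
    {"slide":[-0.186,-0.0172,-0.0421],"yaw":0,"fingers":0.1},
    {"slide":[-0.204,-0.0189,-0.0539],"yaw":0,"fingers":0.1}
  ]
}}

```text
time_s: 31.65
eef_pos: [0.5788, -0.0483, 0.2348]
tool_rot: [-0.152, 3.132, -0.013]
ft_force: [-11.9, -13.2, 26.7]
opening: 0.0231
grip_force: 93.9
```

>>> {"fn": "arm_command", "kwargs": {
  "motion": [
    {"slide":[-0.02,-0.0015,-0.006],"yaw":0,"fingers":0.1},
    {"slide":[-0.047,-0.0039,-0.0267],"yaw":0,"fingers":0.1},
    {"slide":[-0.066,-0.0056,-0.0467],"yaw":0,"fingers":0.1},
    {"slide":[-0.082,-0.0072,-0.0683],"yaw":0,"fingers":0.1},
    {"slide":[-0.097,-0.0086,-0.0912],"yaw":0,"fingers":0.1},
    {"slide":[-0.11,-0.0097,-0.1153],"yaw":0,"fingers":0.1},
    {"slide":[-0.121,-0.0107,-0.1405],"yaw":0,"fingers":0.1},
    {"slide":[-0.129,-0.0115,-0.1665],"yaw":0,"fingers":0.1},
    {"slide":[-0.134,-0.012,-0.1878],"yaw":0,"fingers":0.1},
    {"slide":[-0.137,-0.0122,-0.2039],"yaw":0,"fingers":0.1}
  ]
}}

```text
time_s: 32.65
eef_pos: [0.4959, -0.0569, 0.1081]
tool_rot: [0.151, -3.137, 0.012]
ft_force: [-12.4, -27.0, 8.2]
opening: 0.0231
grip_force: 97.5
```

>>> {"fn": "arm_command", "kwargs": {
  "motion": [
    {"slide":[-0.003,-0.003,-0.006],"yaw":0,"fingers":0.1},
    {"slide":[-0.003,-0.005,-0.013],"yaw":0,"fingers":0.1},
    {"slide":[-0.004,-0.005,-0.02],"yaw":0,"fingers":0.1},
    {"slide":[-0.004,-0.005,-0.026],"yaw":0,"fingers":0.1},
    {"slide":[-0.004,-0.005,-0.032],"yaw":0,"fingers":0.1},
    {"slide":[-0.004,-0.005,-0.037],"yaw":0,"fingers":0.1},
    {"slide":[-0.004,-0.005,-0.041],"yaw":0,"fingers":0.1},
    {"slide":[-0.004,-0.005,-0.044],"yaw":0,"fingers":0.1},
    {"slide":[-0.004,-0.005,-0.047],"yaw":0,"fingers":0.1},
    {"slide":[-0.004,-0.005,-0.047],"yaw":0,"fingers":0.1}
  ]
}}

```text
time_s: 33.65
eef_pos: [0.4929, -0.0575, 0.0793]
tool_rot: [0.149, -3.135, 0.003]
ft_force: [-11.8, -14.2, 2.1]
opening: 0.0231
grip_force: 101.0
```

```bash
python3 - <<'E'
from h import *
im=save('side','side9.png',crop=(190,120,350,240),scale=5); print(observe()['eef_pos'])
E
```

```text
[ 0.49288345 -0.05745162  0.07927651]
```

View pics/side9.png

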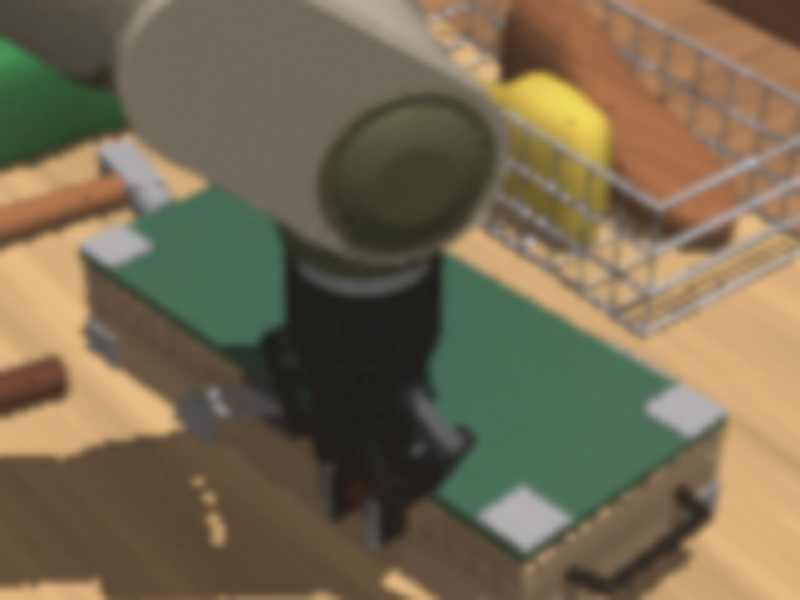

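>>> {"fn": "arm_command", "kwargs": {
  "motion": [
    {"slide":[-0.005,-0.002,-0.002],"yaw":0,"fingers":0.1},
    {"slide":[-0.008,-0.002,-0.004],"yaw":0,"fingers":0.1},
    {"slide":[-0.01,-0.002,-0.006],"yaw":0,"fingers":0.1},
    {"slide":[-0.01,-0.002,-0.008],"yaw":0,"fingers":0.1},
    {"slide":[-0.01,-0.002,-0.01],"yaw":0,"fingers":0.1},
    {"slide":[-0.01,-0.002,-0.01],"yaw":0,"fingers":0.1},
    {"slide":[-0.01,-0.002,-0.01],"yaw":0,"fingers":0.1},
    {"slide":[-0.01,-0.002,-0.01],"yaw":0,"fingers":0.1},
    {"slide":[-0.01,-0.002,-0.01],"yaw":0,"fingers":0.1},
    {"slide":[-0.01,-0.002,-0.01],"yaw":0,"fingers":0.1}
  ]
}}

```text
time_s: 34.7
eef_pos: [0.4924, -0.0577, 0.0754]
tool_rot: [-0.147, 3.126, -0.004]
ft_force: [15.3, 2.9, 2.0]
opening: 0.0231
grip_force: 100.4
```

>>> {"fn": "arm_command", "kwargs": {
  "motion": [
    {"slide":[0.005,0,0],"yaw":0,"fingers":0.1},
    {"slide":[0.005,0,-0.003],"yaw":0,"fingers":0.1},
    {"slide":[0.005,0,-0.006],"yaw":0,"fingers":0.1},
    {"slide":[0.005,0,-0.009],"yaw":0,"fingers":0.1},
    {"slide":[0.005,0,-0.01],"yaw":0,"fingers":0.1},
    {"slide":[0.005,0,-0.01],"yaw":0,"fingers":0.1},
    {"slide":[0.005,0,-0.01],"yaw":0,"fingers":0.1},
    {"slide":[0.005,0,-0.01],"yaw":0,"fingers":0.1},
    {"slide":[0.005,0,-0.01],"yaw":0,"fingers":0.1},
    {"slide":[0.005,0,-0.01],"yaw":0,"fingers":0.1}
  ]
}}

```text
time_s: 35.7
eef_pos: [0.4928, -0.0577, 0.0723]
tool_rot: [-0.151, 3.132, -0.004]
ft_force: [-17.6, 2.4, 58.0]
opening: 0.0233
grip_force: 107.7
```

```bash
python3 - <<'E'
from h import *
im=grab_frame('side'); cv2.imwrite('pics/raw_s10.png',im[:,:,::-1])
# compare right part of lid with the shut view at the start
a=cv2.imread('pics/raw_side0.png'); b=cv2.imread('pics/raw_side9.png'); c=im[:,:,::-1]
t=lambda z:z[165:245,285:345].astype(np.float32).mean(2)
for n,x in(('9',b),('10',c)):
    print(n,cv2.phaseCorrelate(t(a),t(x)),abs(t(a)-t(x)).mean(),abs(t(b)-t(x)).mean())
E
```

```text
9 ((0.06348889129596103, -0.28600157174474816), 0.9026556791861852) 9.590763 0.0
10 ((0.001389510485125811, 0.021376222670355105), 1.0098243237535158) 8.726111 2.1492362
```

>>> {"fn": "arm_command", "kwargs": {
  "motion": [
    {"slide":[0,0,0.005],"yaw":0,"fingers":0.1},
    {"slide":[0,0,0.007],"yaw":0,"fingers":0.6},
    {"slide":[0,0,0.007],"yaw":0,"fingers":0.6},
    {"slide":[0,0,0.007],"yaw":0,"fingers":0.6},
    {"slide":[0,0,0.03],"yaw":0,"fingers":0.6},
    {"slide":[0,0,0.09],"yaw":0,"fingers":0.6},
    {"slide":[-0.03,0.06,0.11],"yaw":0,"fingers":0.6},
    {"slide":[-0.05,0.12,0.11],"yaw":0,"fingers":0.6},
    {"slide":[-0.065,0.167,0.11],"yaw":0,"fingers":0.6},
    {"slide":[-0.065,0.167,0.11],"yaw":0,"fingers":0.6}
  ]
}}

```text
time_s: 36.75
eef_pos: [0.4505, 0.0456, 0.1327]
tool_rot: [0.155, -3.136, -0.001]
ft_force: [-0.1, -0.7, -0.2]
opening: 0.0512
grip_force: 0.0
```

```bash
python3 - <<'E'
from h import *
im=grab_frame('side'); cv2.imwrite('pics/raw_s11.png',im[:,:,::-1])
a=cv2.imread('pics/raw_side0.png'); c=im[:,:,::-1]
t=lambda z:z[165:245,285:345].astype(np.float32).mean(2)
print(cv2.phaseCorrelate(t(a),t(c)),abs(t(a)-t(c)).mean()); print(observe()['eef_pos'])
i=cv2.imread('pics/raw_top8.png')  # hasp roll end, lid open, arm clear
r=np.array([[260.4,206]]); print(onz('top',r,.09))
E
```

```text
((-0.05342481336743532, -0.03055365217088024), 0.9900169984499614) 6.995556
[0.45138403 0.04419599 0.13285449]
[[0.45593649 0.04015039 0.09      ]]
```

>>> {"fn": "arm_command", "kwargs": {
  "motion": [
    {"slide":[0.005,-0.0055,0],"yaw":0,"fingers":0.6},
    {"slide":[0.005,-0.0055,-0.025],"yaw":0,"fingers":0.6},
    {"slide":[0.005,-0.0055,-0.045],"yaw":0,"fingers":0.6},
    {"slide":[0.005,-0.0055,-0.06],"yaw":0,"fingers":0.6},
    {"slide":[0.005,-0.0055,-0.06],"yaw":0,"fingers":0.6},
    {"slide":[0.005,-0.0055,-0.06],"yaw":0,"fingers":0.1},
    {"slide":[0.005,-0.0055,-0.06],"yaw":0,"fingers":0.1},
    {"slide":[0.005,-0.0055,-0.06],"yaw":0,"fingers":0.1},
    {"slide":[0.005,-0.0055,-0.06],"yaw":0,"fingers":0.1},
    {"slide":[0.005,-0.0055,-0.06],"yaw":0,"fingers":0.1}
  ]
}}

```text
time_s: 37.8
eef_pos: [0.4555, 0.0391, 0.098]
tool_rot: [-0.15, 3.137, -0.002]
ft_force: [-1.5, -5.1, 2.5]
opening: 0.0242
grip_force: 58.7
```

```bash
python3 - <<'E'
import numpy as np
ex=np.array([.9957,.0924]);r=57.24
f=lambda t:np.array([r*np.cos(np.deg2rad(14.15+t)),r*np.sin(np.deg2rad(14.15+t))])
for t in [140,120,100,80,60,40,24,12,5,3]:
    d=(f(t)-f(154))/600; print('{"slide": [%.4f, %.4f, %.4f], "yaw": 0, "fingers": 0.1},'%(d[0]*ex[0],d[0]*ex[1],d[1]))
E
```

```text
{"slide": [0.0075, 0.0007, 0.0220], "yaw": 0, "fingers": 0.1},
{"slide": [0.0268, 0.0025, 0.0489], "yaw": 0, "fingers": 0.1},
{"slide": [0.0541, 0.0050, 0.0675], "yaw": 0, "fingers": 0.1},
{"slide": [0.0861, 0.0080, 0.0756], "yaw": 0, "fingers": 0.1},
{"slide": [0.1189, 0.0110, 0.0722], "yaw": 0, "fingers": 0.1},
{"slide": [0.1486, 0.0138, 0.0577], "yaw": 0, "fingers": 0.1},
{"slide": [0.1677, 0.0156, 0.0393], "yaw": 0, "fingers": 0.1},
{"slide": [0.1782, 0.0165, 0.0225], "yaw": 0, "fingers": 0.1},
{"slide": [0.1827, 0.0170, 0.0117], "yaw": 0, "fingers": 0.1},
{"slide": [0.1837, 0.0171, 0.0085], "yaw": 0, "fingers": 0.1},
```

>>> {"fn": "arm_command", "kwargs": {
  "motion": [
    {"slide":[0.0075,0.0007,0.022],"yaw":0,"fingers":0.1},
    {"slide":[0.0268,0.0025,0.0489],"yaw":0,"fingers":0.1},
    {"slide":[0.0541,0.005,0.0675],"yaw":0,"fingers":0.1},
    {"slide":[0.0861,0.008,0.0756],"yaw":0,"fingers":0.1},
    {"slide":[0.1189,0.011,0.0722],"yaw":0,"fingers":0.1},
    {"slide":[0.1486,0.0138,0.0577],"yaw":0,"fingers":0.1},
    {"slide":[0.1677,0.0156,0.0393],"yaw":0,"fingers":0.1},
    {"slide":[0.1782,0.0165,0.0225],"yaw":0,"fingers":0.1},
    {"slide":[0.1827,0.017,0.0117],"yaw":0,"fingers":0.1},
    {"slide":[0.184,0.0171,0.0065],"yaw":0,"fingers":0.1}
  ]
}}

```text
time_s: 38.8
eef_pos: [0.5709, 0.0492, 0.1044]
tool_rot: [-0.149, 3.122, -0.004]
ft_force: [19.1, -0.3, 8.3]
opening: 0.0084
grip_force: 9.4
```

```bash
python3 - <<'E'
from h import *
im=save('side','side12.png',crop=(200,130,320,220),scale=6); print(observe()['eef_pos'],observe()['opening'])
E
```

```text
[0.57101726 0.04927785 0.1042768 ] 0.008743684421860807
```

View pics/side12.png

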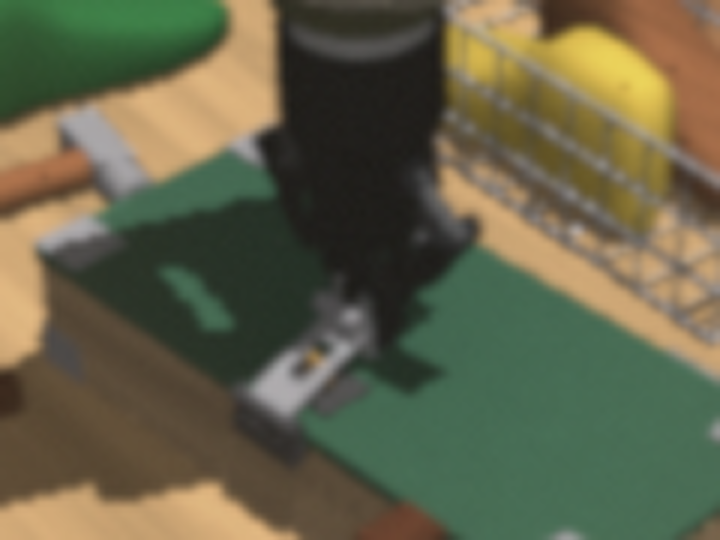

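The grip slipped off the roll near the end, and the fingers are now just beyond it. The hasp looks nearly flat, with the staple showing through its slot. I'll back off in +x, rise clear and look.

>>> {"fn": "arm_command", "kwargs": {
  "motion": [
    {"slide":[0.005,0,0],"yaw":0,"fingers":0.1},
    {"slide":[0.012,0.001,0],"yaw":0,"fingers":0.1},
    {"slide":[0.02,0.002,0],"yaw":0,"fingers":0.1},
    {"slide":[0.02,0.002,0.02],"yaw":0,"fingers":0.1},
    {"slide":[0.02,0.002,0.07],"yaw":0,"fingers":0.1},
    {"slide":[-0.02,0.04,0.13],"yaw":0,"fingers":0.1},
    {"slide":[-0.06,0.09,0.16],"yaw":0,"fingers":0.1},
    {"slide":[-0.11,0.13,0.16],"yaw":0,"fingers":0.1},
    {"slide":[-0.16,0.17,0.16],"yaw":0,"fingers":0.1},
    {"slide":[-0.21,0.21,0.16],"yaw":0,"fingers":0.1}
  ]
}}

```text
time_s: 39.85
eef_pos: [0.4379, 0.1768, 0.1979]
tool_rot: [-0.15, 3.138, 0.0]
ft_force: [0.9, 0.9, -0.3]
opening: 0.0086
grip_force: 0.0
```

```bash
python3 - <<'E'
from h import *
im=save('side','side13.png',crop=(200,130,350,260),scale=4); t=grab_frame('top'); s=observe(); print(s['eef_pos'],s['ft_force'])
a=cv2.imread('pics/raw_side0.png')[:,:,::-1]
A=a[130:260,200:350]; B=im[130:260,200:350]; T=t[90:240,180:380]
cv2.imwrite('pics/cmp13.png',np.vstack([np.hstack([cv2.resize(x,None,fx=2.6,fy=2.6,interpolation=cv2.INTER_CUBIC) for x in(A,B)])])[:,:,::-1])
E
```

```text
[0.43644735 0.17811692 0.19801153] [1.4475858  1.03270617 0.05231518]
```

View pics/cmp13.png

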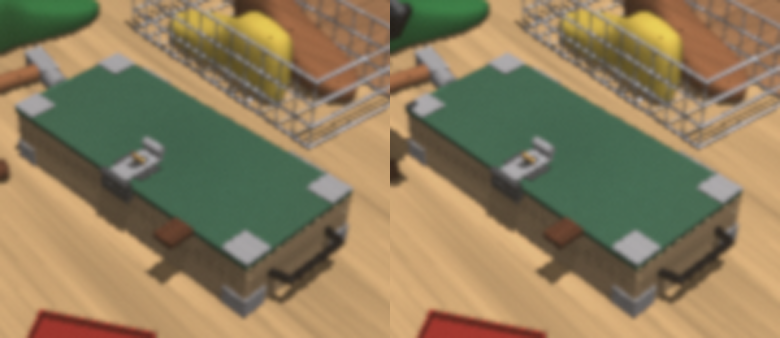

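```bash
python3 - <<'E'
from h import *
im=grab_frame('side')[:,:,::-1]; a=cv2.imread('pics/raw_side0.png')
t=lambda z:z[175:205,236:270].astype(np.float32).mean(2)
print('hasp diff',abs(t(a)-t(im)).mean(), cv2.phaseCorrelate(t(a),t(im)))
top=np.ascontiguousarray(grab_frame('top')[:,:,::-1]); print('tray',tray(top))
b=cv2.imread('pics/raw_top0.png')
for n,(u0,v0,u1,v1) in dict(hammer=(130,135,170,230),last=(90,88,130,175),awl=(185,198,210,252),tin=(362,105,390,132),spool=(398,100,430,128),cement=(128,240,162,272),smalltray=(275,208,342,275)).items():
    print(n,round(float(cv2.absdiff(top,b)[v0:v1,u0:u1].mean()),1))
s=observe(); print(s['eef_pos'],s['ft_force'],s['time_s'])
hand_in()
E
```

```text
hasp diff 2.8287578 ((0.11933154280920633, 0.06332408856334482), 0.9840871437832162)
tray [(3799.0, ((486.98455810546875, -335.5929870605469), (178.8217315673828, 172.40484619140625), 5.788275718688965))]
hammer 11.9
last 2.9
awl 25.4
tin 3.9
spool 3.1
cement 16.3
smalltray 3.6
[0.43938153 0.17628835 0.19798003] [-0.15780059 -0.49235642 -0.03391462] 40.05
the job is handed in; nothing more can be done
```

Job handed in at about 40 s: both stamps found, in the front-left and front-right pockets, are in the larger red tray, the plate is back over the pockets, the lid is shut and the hasp is flat over its catch; the grip slipped off the hasp roll near the end of its swing, and the final check of the awl, cement jar and hammer was inconclusive because the arm stood near them.

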